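# Load the reference tile into the colour meter

## Task

First pull up the colour meter's index plunger, slide its empty carriage out from under the reading head past the middle hole to the far (load) hole, and let the plunger drop home. Then fetch the reference tile carrier that is tucked under the cup riser and lower it gently (no dropping) until it sits flat in the carriage's cradle, upright handle plate on the meter's front side, the side without the column. Finally pull the plunger again, slide the loaded carriage all the way back under the head and let the plunger lock home there, leaving the cups, bowl, canister, pouch and spoon where they stand.

Things in the scene. Friction and masses are not known exactly. Their poses are not given: they have to be found in the camera images.
- meter: white bench colour meter, fixed. Base 230 x 342 x 20 mm (local x -100..130, y -170..172, z 0..20); origin on the table. Its front is local -x. The reading head is a block overhanging at local x -36..96, y 78..162, z 78..180, on a column at x 94..130. A steel index strip with three 13 mm square holes runs along y at local x = -30, holes at y = +10 (read), -60 (middle), -130 (load)
- carriage (a joint): slide of the aluminium carriage along the meter's local y, in m: 0 = read station under the head, 0.070 = middle hole, 0.140 = load station; grows towards local -y; stops at -0.002 and 0.142; about 2 N of drag
- plunger (a joint): lift of the spring index plunger on the carriage, in m: 0 = pin (10 mm thick, 10 mm deep) fully home in a hole, 0.010 = pin tip level with the strip's top, stop at 0.018. Pulling up takes 6 N rising to about 11 N; let go, it springs down, and drops into a hole only within about 1.5 mm of it; otherwise it rides on the strip
- knob (a point): centre of the plunger's round black knob, 28 mm across, 26 mm tall, upright, 67 mm over the table when home; it travels with the carriage at meter local x = -30 and cradle y - 110 mm; below it a 22 mm barrel whose top is 2 mm under the knob
- cradle (a point): centre of the cradle's floor on the carriage, 32 mm over the table; axes parallel to the meter's. Pocket 159 (x) x 60 (y) mm, open at the top, walls 18 mm high and 6 mm thick with a flared lip above them that widens the mouth by 5 mm on each side and ends 27 mm over the floor
- carrier: aluminium reference tile carrier, about 0.18 kg (balance point 20 mm from its middle towards the handle), a block 150 (x) x 50 (y) x 22 mm with a white tile in its top and an upright handle plate at its -x end; origin at the centre of the underside, z up. It starts flat on the table with its handle end under the riser and its other end (about 95 mm) sticking out of the riser's front
- handle (a point): middle of the top edge of the carrier's handle plate, 71 mm from the carrier's origin along its -x, 62 mm over its underside; the plate is 8 mm thick (along the carrier's x), 46 mm wide (y) and rises from 22 to 62 mm above the underside
- riser: fixed wooden cup riser with cups on top: board 130 (x) x 240 (y) mm, underside 88 mm and top 100 mm over the table, cups up to 175 mm, four 12 mm legs at local x +-57, y +-112; origin on the table under its centre; front is local -x
- cup_mid: white coffee cup, rim 84 mm across, 58 mm tall; bystander, origin at the centre of its underside
- cup_left: white coffee cup, rim 84 mm across, 58 mm tall; bystander, origin at the centre of its underside
- bowl_right: white cupping bowl, rim 90 mm across, 50 mm tall; bystander, origin at the centre of its underside
- canister: steel canister, 80 mm across, 130 mm tall; bystander, origin at the centre of its underside
- pouch: black coffee pouch standing upright, 50 x 95 x 160 mm; bystander, origin at the centre of its underside
- spoon: steel tasting spoon lying flat, 150 mm long, along its x axis; bystander, origin at the centre of its underside
There are look-alikes about, which are no part of the job. Leave any orange or pink look-alike of the carrier alone.

How it is judged:
On the way, in this order (a step that is already met when the one before it is completed fails the run):
1. the carriage is at the load station with the plunger home in its hole (value of joint carriage above 0.136 m and value of joint plunger below 0.003 m), for 0.2 s.
2. the carrier sits flat in the cradle, handle plate at the front, with the carriage still locked at the load station, and let go (all of step 1 and x of carrier in the frame of cradle between -0.007 and 0.007 m and y of carrier in the frame of cradle between -0.007 and 0.007 m and z of carrier in the frame of cradle between -0.003 and 0.003 m and angle between carrier's own z axis and vertical below 0.05 rad and x of handle in the frame of cradle below -0.05 m and contact force between the fingers and carrier below 0.2 N), for 0.2 s.
At the end, for the whole second after the job is handed in: the carriage is within 4 mm of the read station under the head, the plunger is home (within 3 mm), and the carrier lies flat and at rest in the cradle (within 7 mm across, 3 mm in height, 0.05 rad), handle plate at the front (value of joint carriage between -0.004 and 0.004 m and value of joint plunger below 0.003 m and x of carrier in the frame of cradle between -0.007 and 0.007 m and y of carrier in the frame of cradle between -0.007 and 0.007 m and z of carrier in the frame of cradle between -0.003 and 0.003 m and angle between carrier's own z axis and vertical below 0.05 rad and x of handle in the frame of cradle below -0.05 m and linear speed of carrier below 0.02 m/s); the robot touches nothing.
It fails at once if the carrier is dropped (falls faster than 0.4 m/s untouched) (linear speed of carrier above 0.4 m/s and contact force between the fingers and carrier below 0.1 N).
It fails at once if a bystander is moved more than 25 mm (distance of any of cup_mid, cup_left, bowl_right, canister, pouch, spoon from where it was at the start of the episode above 0.025 m).
It also fails if it takes over 72 s, if anything falls off the work surface, if the arm or the gripper's body presses on something with over 40 N, if the wrist force passes 120 N, or if a joint passes its speed limit or range.

## Robot

A 6-joint arm with a two-finger parallel gripper is mounted at the origin on the work surface. World frame = base frame: x ahead of the robot, y to its left, z up, the work surface at z = 0. Lengths are in m, angles in rad, forces in N, time in s.
With the tool pointing down it reaches from about 0.35 to 0.775 m from the base axis. Payload 7.3 kg.
Tool frame: the origin (TCP) lies midway between the tips of the shut fingers; the grasp point (between the pads) lies 19 mm behind it; z points along the fingers, y is the line along which they close (so a half turn about z gives the same grasp; the last joint's range is limited). The gripper opens to 92 mm and grips with 3 to 60 N. Pads are 19 mm wide; open, the fingers measure 130 mm over their backs; the gripper's body (75 mm by 190 mm) begins 47 mm behind the grasp point.
Start: joints at [-1.418, 0.342, 1.524, -0, 1.275, -0.146], TCP at [0.155, -0.502, 0.227] pointing down, gripper open.
Joint ranges: [-2.53, 2.53], [-0.77, 2.02], [0.04, 2.7], [-1, 4.14], [0.28, 2.66], [-3.11, 3.11]. Speed limits (rad/s): [2.57, 2.57, 3.14, 3.14, 3.14, 3.14].

## Interface

Orientations are given as [roll, pitch, yaw] about the fixed x, y, z axes, in that order (R = Rz(yaw) Ry(pitch) Rx(roll)).
In Python, from cell import monitor, vision, workorder gives the robot as it stands.
- The arm moves only by the tool move_arm, never from a script. Its argument "rows" is a list of rows, each a list of 5 numbers: the shift along the world's x, y, z in mm, then the turn about the world's z in rad, then the closure, from -1 (fully open) to 1 (shut). A call has 1 to 12 rows; each row shifts and turns the commanded pose from where the row before left it; what a row does not reach is not made up. A row lasts 1/10 s, in which the tool goes at most 50 mm and 8.59 degrees, less where a joint would pass 70% of its speed; a pose out of reach is approached as far as the arm can. A call is refused whole if a number of a shift passes 50 or a number of a turn 0.15, either way. A call with a gripper value outside its range is refused whole. The fingers move at their own pace and stop on an object; "newtons" is the grip in N (left out, the last holds). Time passes only in rows, so rows that do not move let the fingers close. It gives the time, the measured TCP pose, the force, the opening and the grip force at its end, in the units of the state.
- monitor.observe(): the state, without advancing time (a new reading comes with each control period).
- vision.read_camera(name): name is "scene" or "side" or "wrist"; returns the picture (480x640x3 uint8, red, green, blue); there is no depth.
- vision.get_calibration(name): a dict with "K" (3x3 intrinsics, pixels), "T" (4x4, takes a point from camera to world coordinates); the wrist camera has in their place "mount" (4x4, takes a point from camera to tool coordinates, whose origin is the TCP and whose axes are the flange's). Camera axes: x right, y up, looking along -z (the intrinsics and any distortion apply to the point x, -y, -z); pixel columns grow to the right and rows downward; lengths in m; the calibration is good to about 2 mm. A picture is of the moment at which its call begins: read the wrist's pose just before it. get_calibration takes no time and is no camera call.
- workorder.hand_in(): hands the job in; it is judged then, once.
The state is a dict: "time": time; "qpos": joint angles; "qvel": joint speeds; "joint_efforts": joint torques, N m; "tool_pos": TCP position; "tool_rot": TCP orientation; "contact_force": force on the tool from outside, world axes, zero at the start; "torque": the same for the moment, N m; "opening": finger opening in m; "grip_force": force on a finger pad.
Only numpy, scipy, OpenCV 4.12 (cv2) and the standard library are available. Lean on these libraries where they do the work, as an engineer would, in place of code of your own. Each camera call takes 0.05 s, during which the arm holds its last target. There are 200 camera calls.

## Working session

There is one attempt and no reset: what is moved stays moved. The work goes in short steps, Python scripts to look and compute and a tool call to move; the robot and the scene stay as the last step left them, time stands still between calls to the robot, and variables do not carry over. Pictures are saved under pics/ and viewed, at most 12 in all, crops included, and the job is handed in when it is done.

Besides the shell and the picture viewer there is one more tool, called after "Emit:" as name(argument=value, ...), one argument or row to a line, values as JSON. move_arm: Moves the arm, as the interface text tells. Its arguments: {"type":"object","properties":{"rows":{"type":"array","items":{"type":"array","items":{"type":"number"}}},"newtons":{"type":"number"}},"required":["rows"]}

```bash
mkdir -p pics; python3 - <<'E'
from cell import monitor, vision
import cv2,numpy as np
for n in ["scene","side"]:
    im=vision.read_camera(n); cv2.imwrite(f"pics/{n}0.png",im[:,:,::-1])
    c=vision.get_calibration(n); print(n,{k:(np.round(v,3).tolist() if hasattr(v,'__len__') and not isinstance(v,str) else v) for k,v in c.items()})
print(vision.get_calibration("wrist"))
print(monitor.observe())
E
```

```text
scene {'K': [[501.054, 0.0, 320.924], [0.0, 501.054, 233.77], [0.0, 0.0, 1.0]], 'T': [[-0.848, -0.446, 0.286, 0.76], [0.529, -0.706, 0.47, 0.605], [-0.008, 0.55, 0.835, 1.113], [0.0, 0.0, 0.0, 1.0]]}
side {'K': [[529.896, 0.0, 322.846], [0.0, 529.896, 244.27], [0.0, 0.0, 1.0]], 'T': [[0.951, 0.197, -0.238, 0.008], [-0.308, 0.654, -0.691, -1.155], [0.02, 0.731, 0.682, 1.193], [0.0, 0.0, 0.0, 1.0]]}
{'K': array([[368.22716461,   0.        , 320.21243673],
       [  0.        , 368.22716461, 240.93184659],
       [  0.        ,   0.        ,   1.        ]]), 'mount': array([[-3.35717099e-04,  9.56989489e-01,  2.90122397e-01,
         7.79883188e-02],
       [ 9.99999933e-01,  2.79899878e-04,  2.33886924e-04,
         3.72803751e-04],
       [ 1.42622104e-04,  2.90122457e-01, -9.56989519e-01,
        -1.57578354e-01],
       [ 0.00000000e+00,  0.00000000e+00,  0.00000000e+00,
         1.00000000e+00]])}
{'time': 0.1, 'qpos': array([-1.41800125e+00,  3.42646097e-01,  1.52486081e+00, -1.70621602e-05,
        1.27538365e+00, -1.46013034e-01]), 'qvel': array([ 9.27404064e-05, -1.87600968e-03, -3.55307897e-03, -4.04771312e-04,
        1.61146766e-03, -2.75737488e-04]), 'joint_efforts': array([ 2.10809580e-03, -4.32003307e+01, -2.44694102e+01,  7.20893824e-02,
        5.25563769e-02, -4.20910692e-05]), 'tool_pos': array([ 0.15450905, -0.50140291,  0.22613924]), 'tool_rot': array([-3.14030619e+00, -1.72694902e-04,  2.98812975e-01]), 'contact_force': array([-0.16771356, -0.6874938 ,  0.52503412]), 'torque': array([ 0.04762396, -0.08287969, -0.01372796]), 'grip_force': 0.0, 'opening': 0.09169882193168954}
```

View pics/scene0.png

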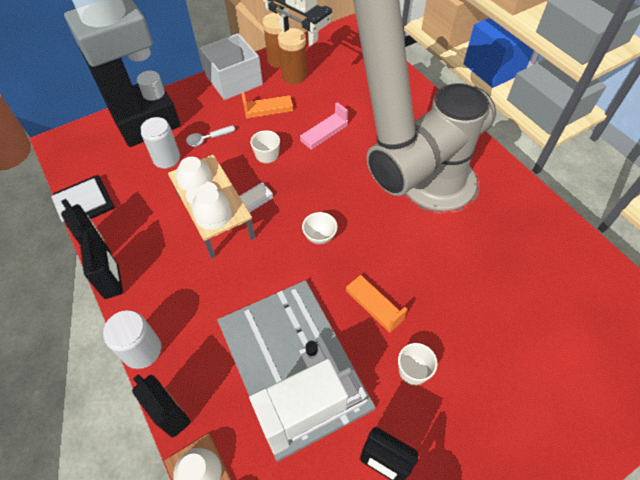

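View pics/side0.png

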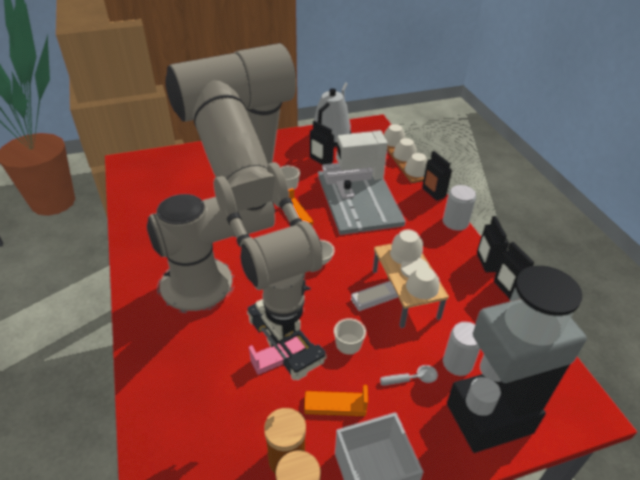

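The scene picture shows the meter at (297,370), with its knob at (311,348) and its front facing the robot. The riser is at (208,197), with a grey carrier sticking out at (258,194). The look-alikes are orange at (375,302) and (268,105), and pink at (325,126). The grey block tucked under the riser fits the description, so I'll confirm it in an enlarged crop.

```bash
cat > h.py <<'E'
import numpy as np,cv2
from cell import monitor,vision
from scipy.spatial.transform import Rotation as R
def cam(n,st=None):
    c=vision.get_calibration(n)
    if n!="wrist": return c["K"],c["T"]
    T=np.eye(4);T[:3,:3]=R.from_euler("xyz",st["tool_rot"]).as_matrix();T[:3,3]=st["tool_pos"]
    return c["K"],T@c["mount"]
def ray(KT,p):
    K,T=KT;d=np.linalg.inv(K)@[p[0],p[1],1];return T[:3,3],T[:3,:3]@[d[0],-d[1],-d[2]]
def onz(KT,p,z):
    o,d=ray(KT,p);return o+d*(z-o[2])/d[2]
def proj(KT,P):
    K,T=KT;q=T[:3,:3].T@(np.asarray(P)-T[:3,3]);u=K@[q[0],-q[1],-q[2]];return u[:2]/u[2]
E
python3 - <<'E'
from h import *
a=cv2.imread("pics/scene0.png")
c1=cv2.resize(a[270:470,200:400],(600,600),interpolation=cv2.INTER_CUBIC)
c2=cv2.resize(a[140:260,160:280],(600,600)[:2],interpolation=cv2.INTER_CUBIC)[:, :]
cv2.imwrite("pics/c1.png",c1);cv2.imwrite("pics/c2.png",c2)
K=cam("scene")
# knob: dark blob
g=a.max(2);m=(g<60).astype(np.uint8);m[:330]=0;m[375:]=0;m[:,:295]=0;m[:,330:]=0
n,l,s,c=cv2.connectedComponentsWithStats(m);i=1+s[1:,4].argmax();print("knob",c[i],s[i],onz(K,c[i],.067))
for p in [(218,320),(304,281),(375,405),(278,460)]:print(p,onz(K,p,.02))
E
```

```text
knob [311.20740741 348.05925926] [306 341  11  15 135] [0.57731218 0.25756993 0.067     ]
(218, 320) [0.71886906 0.06679749 0.02      ]
(304, 281) [0.49472397 0.08582878 0.02      ]
(375, 405) [0.51972289 0.42206575 0.02      ]
(278, 460) [0.74790825 0.40682539 0.02      ]
```

View pics/c1.png

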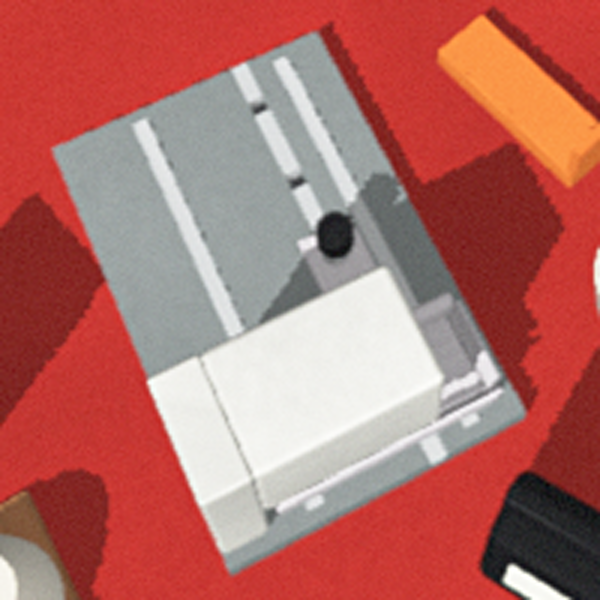

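View pics/c2.png

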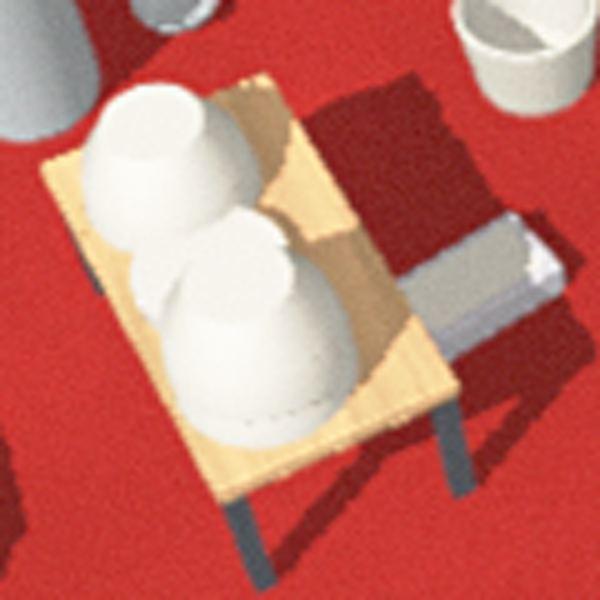

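The crop confirms the carrier: a grey aluminium block with a white tile, sticking out under the riser board with its handle hidden. The meter centre is at about (0.620, 0.245) with yaw about -0.082. The predicted knob (0.576, 0.258) agrees with the measured (0.577, 0.2575). I'm moving over the knob, fingers closing along the meter's x.

Emit:
move_arm(
  rows=[
    [24,43,0,0.07,-1],
    [24,43,0,0.07,-1],
    [24,43,0,0.07,-1],
    [24,43,0,0.07,-1],
    [24,43,0,0.07,-1],
    [24,43,0,0.07,-1],
    [24,43,0,0.07,-1],
    [24,43,0,0.07,-1],
    [24,43,0,0.07,-1],
    [24,43,0,0.07,-1],
    [24,43,0,0.07,-1],
    [24,43,0,0.07,-1],
  ],
)

```text
time: 1.3
tool_pos: [0.443, 0.0164, 0.2266]
tool_rot: [3.142, 0.0, 1.142]
contact_force: [0.1, -1.0, 1.0]
opening: 0.0919
grip_force: 0.0
```

Emit:
move_arm(
  rows=[
    [24,43,0,0.07,-1],
    [24,43,0,0.07,-1],
    [24,43,0,0.07,-1],
    [24,43,0,0.07,-1],
    [24,43,0,0.07,-1],
    [14,25,0,0,-1],
    [0,0,0,0,-1],
    [0,0,0,0,-1],
  ],
)

```text
time: 2.1
tool_pos: [0.5761, 0.2544, 0.2257]
tool_rot: [-3.14, 0.001, 1.49]
contact_force: [0.7, -0.3, -0.0]
opening: 0.0921
grip_force: 0.0
```

```bash
python3 - <<'E'
from h import *
st=monitor.observe();a=vision.read_camera("wrist")[:,:,::-1].copy();K=cam("wrist",st)
print(st["time"],st["tool_pos"],st["tool_rot"])
cv2.imwrite("pics/w1.png",a)
print("knob predicted px",proj(K,[.577,.2577,.067]))
E
```

```text
2.1 [0.57608981 0.25436279 0.225659  ] [-3.13989480e+00  1.10433493e-03  1.48980910e+00]
knob predicted px [321.76161298 217.69822141]
```

View pics/w1.png

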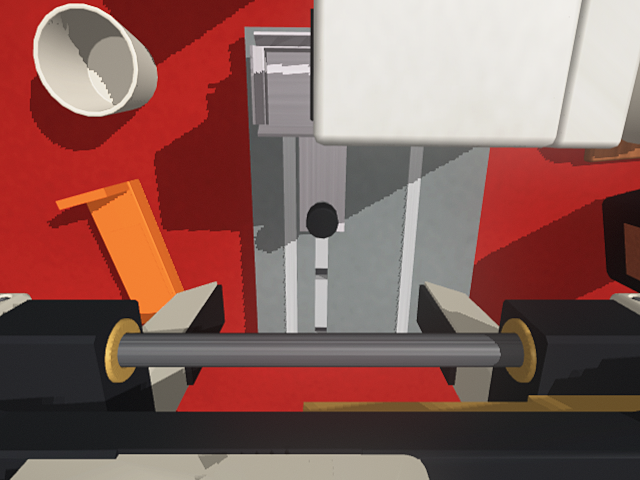

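The knob sits at (322,220) against a prediction of (322,218), so the estimate holds. Descending in two stages to check for contact.

Emit:
move_arm(
  rows=[
    [1,1,-40,0,-0.3],
    [0,0,-40,0,-0.3],
    [0,0,-40,0,-0.3],
    [0,0,-30,0,-0.3],
    [0,0,0,0,-0.3],
  ],
  newtons=40,
)

```text
time: 2.65
tool_pos: [0.5744, 0.2529, 0.0727]
tool_rot: [-3.133, 0.004, 1.487]
contact_force: [0.2, 0.2, 0.3]
opening: 0.0606
grip_force: 0.0
```

Emit:
move_arm(
  rows=[
    [0,0,-15,0,-0.3],
    [0,0,-12,0,-0.3],
    [0,0,0,0,-0.3],
    [0,0,0,0,1],
    [0,0,0,0,1],
    [0,0,0,0,1],
    [0,0,0,0,1],
    [0,0,0,0,1],
    [0,0,0,0,1],
  ],
  newtons=40,
)

```text
time: 3.55
tool_pos: [0.5773, 0.2554, 0.0502]
tool_rot: [-3.141, -0.0, 1.489]
contact_force: [-2.7, -0.4, 4.3]
opening: 0.0269
grip_force: 40.0
```

Emit:
move_arm(
  rows=[
    [0,0,5,0,1],
    [0,0,5,0,1],
    [0,0,5,0,1],
    [0,0,0,0,1],
    [0,0,0,0,1],
  ],
)

```text
time: 4.05
tool_pos: [0.5773, 0.2552, 0.0642]
tool_rot: [-3.141, 0.0, 1.489]
contact_force: [1.2, 1.9, -10.1]
opening: 0.0275
grip_force: 40.0
```

Emit:
move_arm(
  rows=[
    [-1,-12,0,0,1],
    [-2,-25,0,0,1],
    [-2,-25,0,0,1],
    [-2,-25,0,0,1],
    [-2,-25,0,0,1],
    [-1.5,-16,0,0,1],
    [-1,-11,0,0,1],
    [0,0,0,0,1],
    [0,0,0,0,1],
  ],
)

```text
time: 4.95
tool_pos: [0.5647, 0.1157, 0.0642]
tool_rot: [-3.138, 0.001, 1.489]
contact_force: [-5.1, -1.5, -9.6]
opening: 0.027
grip_force: 40.0
```

Emit:
move_arm(
  rows=[
    [0,0,-5,0,1],
    [0,0,-5,0,1],
    [0,0,-5,0,1],
    [0,0,0,0,1],
    [0,0,0,0,1],
  ],
)

```text
time: 5.45
tool_pos: [0.5649, 0.1166, 0.0502]
tool_rot: [-3.139, 0.001, 1.49]
contact_force: [-8.0, -1.2, -1.1]
opening: 0.0271
grip_force: 40.0
```

Emit:
move_arm(
  rows=[
    [0,0,0,0,-0.3],
    [0,0,0,0,-0.3],
    [0,0,0,0,-0.3],
    [0,0,40,0,-0.3],
    [0,0,40,0,-0.3],
    [0,0,45,0,-0.3],
    [0,0,45,0,-0.3],
    [0,0,0,0,-0.3],
    [0,0,0,0,-0.3],
  ],
)

```text
time: 6.35
tool_pos: [0.567, 0.1164, 0.2215]
tool_rot: [3.137, -0.001, 1.489]
contact_force: [-0.2, 0.0, -0.1]
opening: 0.0598
grip_force: 0.0
```

```bash
python3 - <<'E'
from h import *
st=monitor.observe();a=vision.read_camera("wrist")[:,:,::-1].copy();K=cam("wrist",st)
print(st["time"],st["tool_pos"],st["tool_rot"])
cv2.imwrite("pics/w2.png",a);np.save("w2.npy",st,allow_pickle=True)
print("knob predicted px home",proj(K,[.565,.1175,.067]),"if up",proj(K,[.565,.1175,.077]))
b=vision.read_camera("scene")[:,:,::-1];cv2.imwrite("pics/scene1.png",b)
E
```

```text
6.35 [0.56702324 0.11638902 0.2214788 ] [ 3.13698602e+00 -5.14629081e-04  1.48894674e+00]
knob predicted px home [317.5037146  221.83507907] if up [317.47036615 224.66859493]
```

View pics/w2.png

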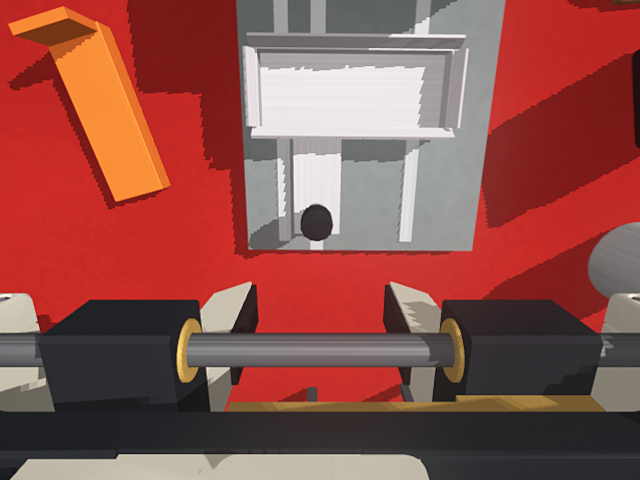

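The plunger dropped home, with the knob at (317,223) as predicted, and the cradle lip spans columns 245–467 and rows 35–135. Next I compute the cradle centre and a rough carrier pose.

```bash
python3 - <<'E'
from h import *
st=np.load("w2.npy",allow_pickle=True).item();K=cam("wrist",st)
for z in(.059,):
  P=[onz(K,p,z)[:2] for p in[(246,45),(467,38),(463,134),(251,134)]];print(np.round(P,4),np.mean(P,0))
y=-.083;ex=np.array([np.cos(y),np.sin(y)]);ey=np.array([-ex[1],ex[0]])
kn=onz(K,(317,223),.067)[:2];print("knob",kn,"cradle if x0",kn+30e-3*ex+.11*ey)
S=cam("scene")
f=lambda p,z:np.round(onz(S,(p[0]/5+160,p[1]/5+140),z)[:2],4)
print("riser",[f(p,.1) for p in[(42,168),(262,75),(458,388),(222,500)]])
print("carrier",[f(p,.022) for p in[(400,275),(515,213),(562,265),(437,340)]])
E
```

```text
[[0.5211 0.2619]
 [0.6934 0.2527]
 [0.6924 0.1807]
 [0.5159 0.1952]] [0.60568568 0.22263653]
knob [0.56447488 0.11649527] cradle if x0 [0.60349113 0.22362945]
riser [array([ 0.6528, -0.3408]), array([ 0.5265, -0.3383]), array([ 0.533 , -0.0973]), array([ 0.6599, -0.0993])]
carrier [array([ 0.5072, -0.2361]), array([ 0.4328, -0.2409]), array([ 0.4284, -0.1945]), array([ 0.5104, -0.1857])]
```

```bash
python3 - <<'E'
from h import *
S=cam("scene")
for n,p,z in[("cupA rim",(265,142),.055),("cupB rim",(320,225),.055),("cupC rim",(417,360),.055),("orange end",(350,280),.02),("orange h",(403,318),.05),("orange near",(347,290),.02),("orange nearT",(360,277),.02),("pink near",(305,140),.02),("pink h",(344,108),.06),("spoon",(230,129),.0),("leg front",(254,237),0),("orange2",(245,112),0)]:
  print(n,np.round(onz(S,p,z)[:2],3))
E
```

```text
cupA rim [ 0.366 -0.345]
cupB rim [ 0.386 -0.014]
cupC rim [0.395 0.398]
orange end [0.397 0.144]
orange h [0.36  0.302]
orange near [0.419 0.163]
orange nearT [0.372 0.15 ]
pink near [ 0.249 -0.319]
pink h [ 0.1   -0.335]
spoon [ 0.411 -0.5  ]
leg front [ 0.535 -0.107]
orange2 [ 0.338 -0.542]
```

Cup B at (0.386, -0.014) leaves room to swing the carrier. Plan: grip the exposed end, drag it 60 mm out, swing the handle end to +y, then regrasp by the handle plate.

Emit:
move_arm(
  rows=[
    [-14,-33,3,-0.14,-0.3],
    [-14,-33,3,-0.14,-0.3],
    [-15,-33,3,-0.14,-1],
    [-15,-33,3,-0.14,-1],
    [-15,-33,3,-0.14,-1],
    [-15,-33,3,-0.14,-1],
    [-15,-33,3,-0.14,-1],
    [-15,-33,3,-0.14,-1],
    [-15,-33,3,-0.14,-1],
    [-15,-36,2,-0.14,-1],
    [0,0,0,0,-1],
    [0,0,0,0,-1],
  ],
)

```text
time: 7.65
tool_pos: [0.4175, -0.2169, 0.2475]
tool_rot: [-3.14, 0.002, 0.088]
contact_force: [0.4, 0.1, 0.0]
opening: 0.0916
grip_force: 0.0
```

```bash
python3 - <<'E'
from h import *
st=monitor.observe();a=vision.read_camera("wrist")[:,:,::-1].copy();K=cam("wrist",st)
print(st["time"],st["tool_pos"],st["tool_rot"],st["opening"])
cv2.imwrite("pics/w3.png",a);np.save("w3.npy",st,allow_pickle=True)
for P in[(.4328,-.2409),(.4284,-.1945),(.51,-.186),(.507,-.236)]:print(proj(K,[*P,.022]))
E
```

```text
7.65 [ 0.41745409 -0.21690538  0.24747211] [-3.13963226e+00  1.76373084e-03  8.79640383e-02] 0.09162183835637323
[344.37137767 193.71032705]
[299.82925873 194.00135215]
[297.12825705 110.9639301 ]
[347.44662307 118.86253622]
```

View pics/w3.png

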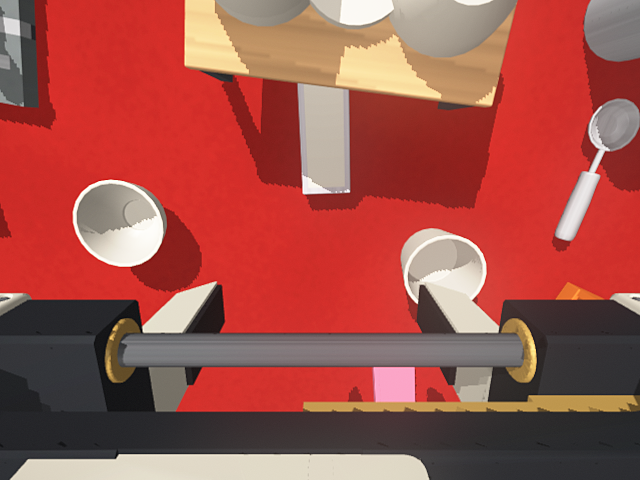

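The picture shows the carrier end at (303..350, 193) and the axis running up to the board edge at (323,87).

```bash
python3 - <<'E'
from h import *
st=np.load("w3.npy",allow_pickle=True).item();K=cam("wrist",st)
P=[onz(K,p,.022)[:2] for p in[(303,192),(350,192),(348,92),(299,87)]];print(np.round(P,4))
e=(P[0]+P[1])/2;
for d in(P[3]-P[0],P[2]-P[1]):print(np.arctan2(d[1],d[0]))
print(e,np.linalg.norm(P[0]-P[1]))
for p,z in[((183,68),.1),((492,106),.1)]:print("board",onz(K,p,z))
E
```

```text
[[ 0.4308 -0.1977]
 [ 0.4351 -0.2466]
 [ 0.5316 -0.2338]
 [ 0.5319 -0.1863]]
0.11189536006326543
0.13110336119362892
[ 0.43294749 -0.22210772] 0.049104282449533174
board [ 0.53015968 -0.10276056  0.1       ]
board [ 0.52395428 -0.34184361  0.1       ]
```

Emit:
move_arm(
  rows=[
    [35,-3,0,0.02,-1],
    [0,0,-45,0,-1],
    [0,0,-45,0,-1],
    [0,0,-45,0,-1],
    [0,0,-40,0,-1],
    [0,0,-30,0,-1],
    [0,0,-10,0,-1],
    [0,0,0,0,-1],
  ],
  newtons=30,
)

```text
time: 8.5
tool_pos: [0.4528, -0.2183, 0.0326]
tool_rot: [-3.139, 0.002, 0.111]
contact_force: [-0.2, -0.2, 0.4]
opening: 0.0919
grip_force: 0.0
```

Emit:
move_arm(
  rows=[
    [0,0,-15,0,-1],
    [0,0,-11,0,-1],
    [0,0,0,0,-1],
    [0,0,0,0,1],
    [0,0,0,0,1],
    [0,0,0,0,1],
    [0,0,0,0,1],
    [0,0,0,0,1],
    [0,0,0,0,1],
  ],
  newtons=30,
)

```text
time: 9.4
tool_pos: [0.4531, -0.2198, 0.0079]
tool_rot: [3.141, -0.0, 0.109]
contact_force: [0.4, 0.2, 0.9]
opening: 0.0495
grip_force: 29.9
```

Emit:
move_arm(
  rows=[
    [-5,-0.5,0,0,1],
    [-10,-1,0,0,1],
    [-12,-1.5,0,0,1],
    [-12,-1.5,0,0,1],
    [-12,-1.5,0,0,1],
    [-9,-1,0,0,1],
    [-3,0,0,0,1],
    [0,0,0,0,1],
  ],
)

```text
time: 10.2
tool_pos: [0.389, -0.2268, 0.0078]
tool_rot: [-3.141, 0.001, 0.108]
contact_force: [-4.1, -1.5, 5.7]
opening: 0.0496
grip_force: 29.9
```

Emit:
move_arm(
  rows=[
    [0,0,0,0.06,1],
    [0,0,0,0.12,1],
    [0,0,0,0.12,1],
    [0,0,0,0.13,1],
    [0,0,0,0.14,1],
    [0,0,0,0.14,1],
    [0,0,0,0.14,1],
    [0,0,0,0.14,1],
    [0,0,0,0.14,1],
    [0,0,0,0.14,1],
    [0,0,0,0.13,1],
    [0,0,0,0.06,1],
  ],
)

```text
time: 11.4
tool_pos: [0.3906, -0.2268, 0.0078]
tool_rot: [3.141, 0.0, 1.573]
contact_force: [2.1, 0.3, 2.9]
opening: 0.0498
grip_force: 29.9
```

Emit:
move_arm(
  rows=[
    [0,0,0,0,-1],
    [0,0,0,0,-1],
    [0,0,0,0,-1],
    [0,0,30,0,-1],
    [0,0,45,0,-1],
    [0,0,45,0,-1],
    [0,0,45,0,-1],
    [0,0,45,0,-1],
    [0,0,0,0,-1],
    [0,0,0,0,-1],
  ],
)

```text
time: 12.4
tool_pos: [0.3902, -0.2268, 0.2183]
tool_rot: [3.14, 0.001, 1.568]
contact_force: [-0.6, -0.2, -0.2]
opening: 0.0919
grip_force: 0.0
```

```bash
python3 - <<'E'
from h import *
st=monitor.observe();a=vision.read_camera("wrist")[:,:,::-1].copy();K=cam("wrist",st)
print(st["time"],st["tool_pos"],st["tool_rot"],st["opening"])
cv2.imwrite("pics/w4.png",a);np.save("w4.npy",st,allow_pickle=True)
E
```

```text
12.4 [ 0.39017614 -0.22683857  0.21828598] [3.14014547e+00 1.26660222e-03 1.56819516e+00] 0.0918930900863256
```

View pics/w4.png

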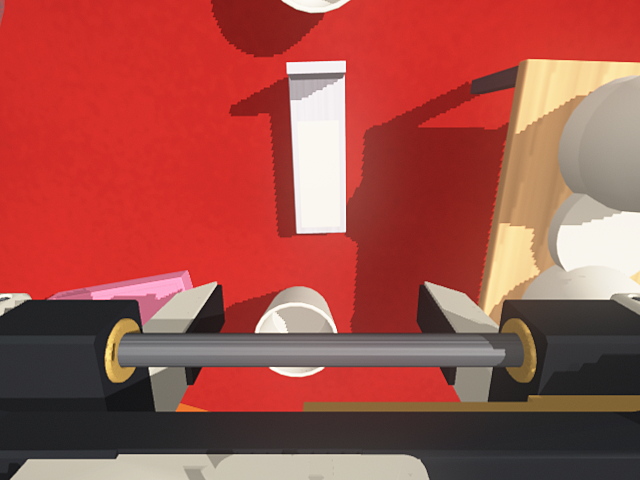

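The carrier is clear of the riser, its handle top face at (286..347, 61..74) and its plain end at row 233.

```bash
python3 - <<'E'
from h import *
st=np.load("w4.npy",allow_pickle=True).item();K=cam("wrist",st)
P=np.array([onz(K,p,.062)[:2] for p in[(286,62),(347,61),(346,73),(288,75)]]);print(np.round(P,4),P.mean(0),"w",np.linalg.norm(P[0]-P[1]),np.linalg.norm(P[0]-P[3]))
Q=np.array([onz(K,p,.022)[:2] for p in[(296,234),(346,232)]]);print(Q,Q.mean(0))
d=P.mean(0)-Q.mean(0);print("axis",np.arctan2(d[1],d[0]),np.linalg.norm(d))
E
```

```text
[[ 0.3637 -0.0989]
 [ 0.4111 -0.0983]
 [ 0.4104 -0.1069]
 [ 0.365  -0.1082]] [ 0.38755979 -0.10305881] w 0.04732290583742064 0.009364693655984278
[[ 0.36570849 -0.24894015]
 [ 0.41559501 -0.24702954]] [ 0.39065175 -0.24798484]
axis 1.5921278709131925 0.14495900967287959
```

Emit:
move_arm(
  rows=[
    [-1,15,0,-0.13,-0.5],
    [-1,15,0,-0.13,0],
    [-1,15,0,-0.13,0.45],
    [0,15,0,-0.13,0.45],
    [0,15,0,-0.13,0.45],
    [0,12,0,-0.13,0.45],
    [0,10,0,-0.13,0.45],
    [0,8,0,-0.13,0.45],
    [0,8,0,-0.13,0.45],
    [0,6,0,-0.13,0.45],
    [0,4,0,-0.13,0.45],
    [0,1,0,-0.12,0.45],
  ],
)

```text
time: 13.65
tool_pos: [0.386, -0.1019, 0.2158]
tool_rot: [-3.14, 0.004, 0.014]
contact_force: [0.0, 0.2, -0.3]
opening: 0.0252
grip_force: 0.0
```

Emit:
move_arm(
  rows=[
    [0,0,-45,0,0.45],
    [0,0,-40,0,0.45],
    [0,0,-30,0,0.45],
    [0,0,-20,0,0.45],
    [0,0,-8,0,0.45],
    [0,0,0,0,0.45],
    [0,0,0,0,0.45],
  ],
)

```text
time: 14.35
tool_pos: [0.3872, -0.1028, 0.0749]
tool_rot: [3.142, 0.0, 0.019]
contact_force: [1.6, -0.0, 0.7]
opening: 0.0251
grip_force: 0.0
```

Emit:
move_arm(
  rows=[
    [0,0,-15,0,0.45],
    [0,0,-15,0,0.45],
    [0,0,-13,0,0.45],
    [0,0,0,0,0.45],
    [0,0,0,0,0.45],
  ],
  newtons=40,
)

```text
time: 14.85
tool_pos: [0.3876, -0.103, 0.0325]
tool_rot: [3.141, -0.001, 0.019]
contact_force: [0.2, 0.5, -0.4]
opening: 0.0253
grip_force: 0.0
```

Emit:
move_arm(
  rows=[
    [0,0,0,0,1],
    [0,0,0,0,1],
    [0,0,0,0,1],
    [0,0,0,0,1],
    [0,0,0,0,1],
  ],
  newtons=40,
)

```text
time: 15.35
tool_pos: [0.3874, -0.1029, 0.0323]
tool_rot: [3.141, -0.001, 0.019]
contact_force: [-0.8, 0.3, 7.3]
opening: 0.0077
grip_force: 40.0
```

Emit:
move_arm(
  rows=[
    [0,0,4,0,1],
    [0,0,8,0,1],
    [0,0,20,0,1],
    [0,0,30,0,1],
    [0,0,30,0,1],
    [0,0,20,0,1],
    [0,0,8,0,1],
    [0,0,0,0,1],
  ],
)

```text
time: 16.15
tool_pos: [0.3874, -0.1029, 0.1526]
tool_rot: [3.141, -0.002, 0.019]
contact_force: [0.2, 0.1, -1.7]
opening: 0.0077
grip_force: 40.0
```

Emit:
move_arm(
  rows=[
    [3,8,5,0.05,1],
    [9,20,5,0.1,1],
    [13,30,5,0.13,1],
    [14,32,5,0.14,1],
    [15,34,0,0.14,1],
    [15,34,0,0.14,1],
    [15,34,0,0.14,1],
    [15,34,0,0.14,1],
    [15,34,0,0.14,1],
    [14,32,0,0.14,1],
    [12,26,0,0.13,1],
    [6,12,0,0.08,1],
  ],
)

```text
time: 17.35
tool_pos: [0.5326, 0.2301, 0.1698]
tool_rot: [-3.139, 0.0, 1.498]
contact_force: [0.4, -0.5, -1.5]
opening: 0.0075
grip_force: 40.0
```

Emit:
move_arm(
  rows=[
    [0,2,0,0,1],
    [0,0,0,0,1],
    [0,0,0,0,1],
  ],
)

```text
time: 17.65
tool_pos: [0.5323, 0.2286, 0.1711]
tool_rot: [-3.14, 0.001, 1.487]
contact_force: [0.1, -0.9, -2.8]
opening: 0.0076
grip_force: 40.0
```

```bash
python3 - <<'E'
from h import *
st=monitor.observe();a=vision.read_camera("wrist")[:,:,::-1].copy();b=vision.read_camera("side")[:,:,::-1]
print(st["time"],st["tool_pos"],st["tool_rot"],st["opening"])
np.save("w5.npy",st,allow_pickle=True)
c=cv2.resize(b[120:280,270:430],(480,480),interpolation=cv2.INTER_CUBIC)
cv2.imwrite("pics/w5.png",np.hstack([cv2.resize(a,(320,240)),np.zeros((240,0,3),np.uint8)]))
o=np.zeros((480,800,3),np.uint8);o[:,:480]=c;o[:240,480:]=cv2.resize(a,(320,240));cv2.imwrite("pics/m5.png",o);cv2.imwrite("pics/w5.png",a)
E
```

```text
17.65 [0.53234777 0.22860664 0.17111851] [-3.14010034e+00  8.44301645e-04  1.48737114e+00] 0.007572316078489571
```

View pics/m5.png

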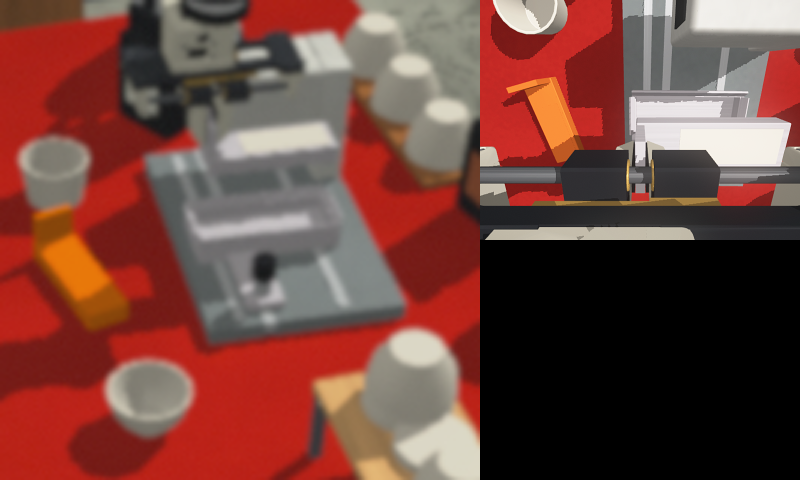

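The carrier hangs level over the cradle with its handle at the front. Lowering slowly with force checks.

Emit:
move_arm(
  rows=[
    [1,0,-20,0,1],
    [0,0,-25,0,1],
    [0,0,-14,0,1],
    [0,0,-5,0,1],
    [0,0,0,0,1],
    [0,0,0,0,1],
  ],
)

```text
time: 18.35
tool_pos: [0.5346, 0.2291, 0.1087]
tool_rot: [3.14, -0.001, 1.488]
contact_force: [0.0, 0.3, -1.6]
opening: 0.008
grip_force: 40.0
```

```bash
python3 - <<'E'
from h import *
st=monitor.observe();a=vision.read_camera("wrist")[:,:,::-1].copy();K=cam("wrist",st)
print(st["tool_pos"],st["tool_rot"],st["contact_force"]);np.save("w6.npy",st,allow_pickle=True)
cv2.imwrite("pics/w6.png",cv2.resize(a[100:340,220:620],(800,480)))
E
```

```text
[0.53463107 0.22914145 0.10868314] [ 3.14007466e+00 -5.18612220e-04  1.48824828e+00] [ 0.01447181  0.30199934 -1.57904895]
```

View pics/w6.png

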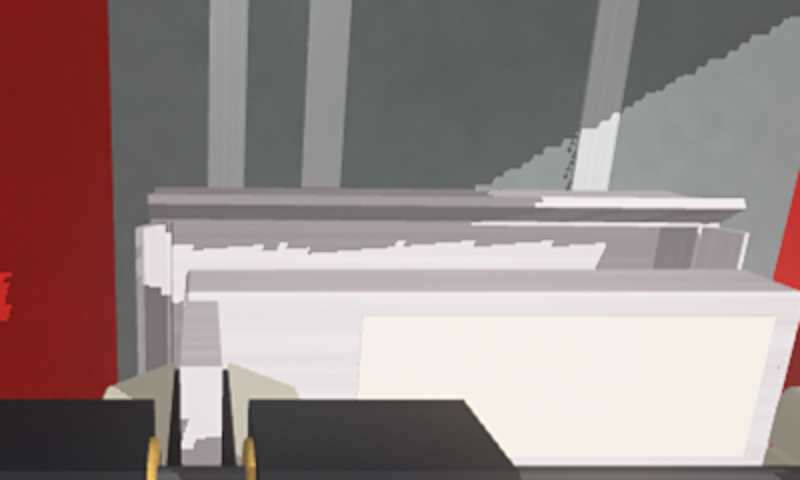

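```bash
python3 - <<'E'
from h import *
st=np.load("w6.npy",allow_pickle=True).item();K=cam("wrist",st)
f=lambda p,z:onz(K,(220+p[0]/2,100+p[1]/2),z)[:2]
y=-.083;ex=np.array([np.cos(y),np.sin(y)]);ey=np.array([-ex[1],ex[0]]);C=np.array([.6045,.223])
for n,p,z in[("lipfarL",(148,195),.059),("lipfarR",(745,202),.059),("lipL",(137,230),.059),("lipR",(748,236),.059),("carB L",(188,270),.0764),("carB R",(740,270),.0764),("carT L",(188,295),.0984),("carT R",(800,290),.0984),("handTop L",(180,468),.1384)]:
  q=f(p,z);print(n,np.round(q,4),"local",np.round([(q-C)@ex,(q-C)@ey],4))
E
```

```text
lipfarL [0.5228 0.2712] local [-0.0854  0.0413]
lipfarR [0.6922 0.2551] local [0.0847 0.0393]
lipL [0.5186 0.2614] local [-0.0887  0.0311]
lipR [0.6943 0.245 ] local [0.0877 0.0293]
carB L [0.5329 0.2532] local [-0.0738  0.0241]
carB R [0.6805 0.2409] local [0.0743 0.0241]
carT L [0.5333 0.2532] local [-0.0735  0.0242]
carT R [0.6792 0.2423] local [0.0729 0.0254]
handTop L [0.5303 0.2305] local [-0.0746  0.0013]
```

Carrier and cradle agree within about 1 mm, so I'm lowering.

Emit:
move_arm(
  rows=[
    [0,0,-8,0,1],
    [0,0,-10,0,1],
    [0,0,-10,0,1],
    [0,0,-8,0,1],
    [0,0,-4,0,1],
    [0,0,0,0,1],
  ],
)

```text
time: 19.0
tool_pos: [0.5336, 0.2291, 0.0668]
tool_rot: [-3.14, 0.001, 1.489]
contact_force: [-0.5, -0.1, -1.7]
opening: 0.0075
grip_force: 40.0
```

Emit:
move_arm(
  rows=[
    [0,0,-2,0,1],
    [0,0,-1,0,1],
    [0,0,-1,0,1],
    [0,0,0,0,1],
    [0,0,0,0,1],
  ],
)

```text
time: 19.5
tool_pos: [0.5343, 0.2293, 0.0643]
tool_rot: [3.141, -0.0, 1.489]
contact_force: [-0.9, -0.9, 3.2]
opening: 0.0079
grip_force: 40.0
```

Contact has been made at the expected height. Releasing.

Emit:
move_arm(
  rows=[
    [0,0,0,0,0.8],
    [0,0,0,0,0.45],
    [0,0,0,0,0.45],
    [0,0,0,0,0.45],
    [0,0,10,0,0.45],
    [0,0,30,0,0.45],
    [0,0,40,0,0.45],
    [0,0,40,0,0.45],
    [0,0,35,0,0.45],
    [0,0,0,0,0.45],
    [0,0,0,0,0.45],
  ],
)

```text
time: 20.6
tool_pos: [0.5343, 0.2293, 0.22]
tool_rot: [3.139, -0.001, 1.489]
contact_force: [0.2, -0.4, -0.5]
opening: 0.0252
grip_force: 0.0
```

Emit:
move_arm(
  rows=[
    [8,-28,0,0,0],
    [8,-28,0,0,-0.3],
    [8,-28,0,0,-0.3],
    [7,-28,0,0,-0.3],
    [0,0,0,0,-0.3],
    [0,0,0,0,-0.3],
  ],
)

```text
time: 21.2
tool_pos: [0.5644, 0.1169, 0.2174]
tool_rot: [-3.139, 0.0, 1.487]
contact_force: [-0.4, 0.9, 0.1]
opening: 0.0593
grip_force: 0.0
```

```bash
python3 - <<'E'
from h import *
st=monitor.observe();a=vision.read_camera("wrist")[:,:,::-1].copy();K=cam("wrist",st)
print(st["time"],st["tool_pos"],st["tool_rot"]);np.save("w7.npy",st,allow_pickle=True)
cv2.imwrite("pics/w7.png",cv2.resize(a[0:260,200:520],(800,650))[:600])
print("knob pred",proj(K,[.5645,.1165,.067]))
E
```

```text
21.2 [0.56444253 0.11688888 0.21740997] [-3.13886103e+00  8.96210472e-05  1.48730206e+00]
knob pred [321.3207973  224.35382518]
```

View pics/w7.png

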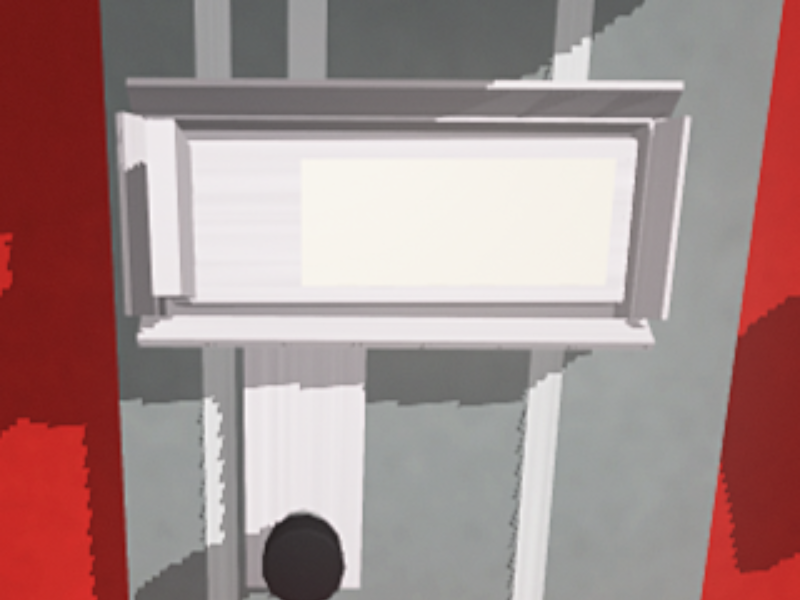

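The carrier sits flat and centred in the cradle, with its handle at the front. The knob is at (321,223) as predicted, so I'm gripping it again.

Emit:
move_arm(
  rows=[
    [0,0,-40,0,-0.3],
    [0,0,-40,0,-0.3],
    [0,0,-40,0,-0.3],
    [0,0,-30,0,-0.3],
    [0,0,-12,0,-0.3],
    [0,0,-6,0,-0.3],
    [0,0,0,0,-0.3],
  ],
  newtons=40,
)

```text
time: 21.95
tool_pos: [0.5653, 0.1178, 0.051]
tool_rot: [3.141, -0.0, 1.49]
contact_force: [0.4, -0.4, 0.5]
opening: 0.0598
grip_force: 0.0
```

Emit:
move_arm(
  rows=[
    [0,0,0,0,1],
    [0,0,0,0,1],
    [0,0,0,0,1],
    [0,0,0,0,1],
    [0,0,0,0,1],
    [0,0,0,0,1],
  ],
)

```text
time: 22.55
tool_pos: [0.5648, 0.1173, 0.0512]
tool_rot: [-3.141, 0.0, 1.489]
contact_force: [-3.5, -0.2, 5.9]
opening: 0.0276
grip_force: 40.0
```

Emit:
move_arm(
  rows=[
    [0,0,5,0,1],
    [0,0,5,0,1],
    [0,0,5,0,1],
    [0,0,0,0,1],
    [0,0,0,0,1],
  ],
)

```text
time: 23.05
tool_pos: [0.5647, 0.1172, 0.0652]
tool_rot: [-3.141, 0.0, 1.489]
contact_force: [1.4, 1.0, -11.1]
opening: 0.0273
grip_force: 40.0
```

Emit:
move_arm(
  rows=[
    [0.5,6,0,0,1],
    [1,11,0,0,1],
    [1.5,16,0,0,1],
    [1.5,17,0,0,1],
    [1.5,17,0,0,1],
    [1.5,17,0,0,1],
    [1.5,17,0,0,1],
    [1.5,16,0,0,1],
    [1,12,0,0,1],
    [0.5,7,0,0,1],
    [0,3.5,0,0,1],
    [0,0,0,0,1],
  ],
)

```text
time: 24.25
tool_pos: [0.5774, 0.2576, 0.0659]
tool_rot: [3.141, -0.001, 1.489]
contact_force: [2.2, 1.7, -10.4]
opening: 0.0272
grip_force: 40.0
```

Emit:
move_arm(
  rows=[
    [0,0,0,0,1],
    [0,0,-5,0,1],
    [0,0,-5,0,1],
    [0,0,-5,0,1],
    [0,0,0,0,1],
    [0,0,0,0,1],
  ],
)

```text
time: 24.85
tool_pos: [0.5774, 0.2567, 0.0513]
tool_rot: [3.141, -0.0, 1.489]
contact_force: [-0.6, 0.5, -2.1]
opening: 0.027
grip_force: 40.0
```

Emit:
move_arm(
  rows=[
    [0,0,0,0,-0.3],
    [0,0,0,0,-0.3],
    [0,0,0,0,-0.3],
    [0,0,15,0,-0.3],
    [0,0,40,0,-0.3],
    [0,0,45,0,-0.3],
    [0,0,45,0,-0.3],
    [0,0,30,0,-0.3],
    [0,0,0,0,-0.3],
    [0,0,0,0,-0.3],
  ],
)

```text
time: 25.85
tool_pos: [0.5771, 0.2567, 0.2262]
tool_rot: [3.14, -0.0, 1.489]
contact_force: [0.4, -0.3, -1.5]
opening: 0.0598
grip_force: 0.0
```

```bash
python3 - <<'E'
from h import *
st=monitor.observe();a=vision.read_camera("wrist")[:,:,::-1].copy();K=cam("wrist",st)
print(st["time"],st["tool_pos"],st["tool_rot"])
m=(a.max(2)<60).astype(np.uint8);m[:180]=0;m[270:]=0;m[:,:280]=0;m[:,370:]=0
n,l,s,c=cv2.connectedComponentsWithStats(m);i=1+s[1:,4].argmax();print("knob",c[i],s[i],onz(K,c[i],.067),"pred home/up",proj(K,[.577,.2565,.067]),proj(K,[.577,.2565,.077]))
b=np.zeros((480,800,3),np.uint8);b[:,:480]=cv2.resize(a[0:260,210:470],(480,480));s=vision.read_camera("scene")[:,:,::-1];b[:320,480:]=cv2.resize(s[270:470,200:400],(320,320));cv2.imwrite("pics/m8.png",b)
E
```

```text
25.85 [0.5771256  0.25666957 0.22620941] [ 3.14030055e+00 -2.94184021e-04  1.48878809e+00]
knob [319.84518349 221.91513761] [305 205  31  35 872] [0.57652187 0.25638353 0.067     ] pred home/up [320.37279498 221.74430631] [320.38820149 224.53413302]
```

View pics/m8.png

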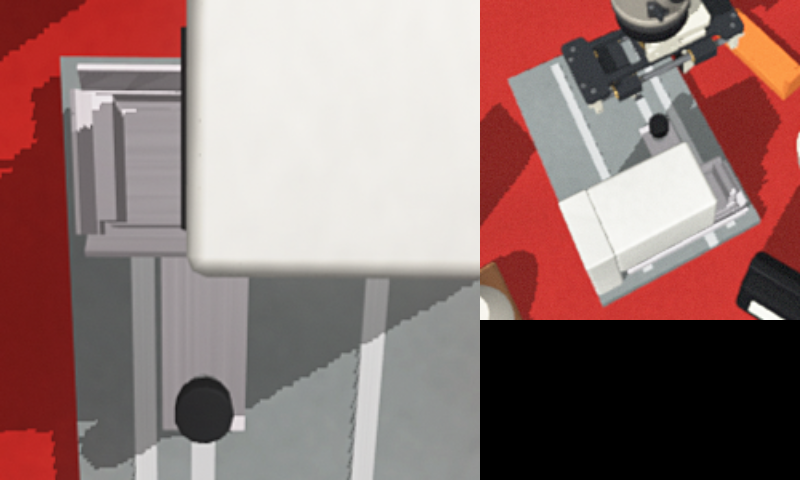

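The knob is at (320,222), matching the home prediction (320,222), and the loaded carriage is under the head. Handing in.

```bash
python3 -c "
from cell import workorder
print(workorder.hand_in())"
```

```text
the job is handed in; nothing more can be done
None
```

I handed the job in at about 26 s of robot time. By the cameras, the carrier sat flat and centred in the cradle when released, handle plate at the front. The carriage is back at the read station with the plunger home; no verdict was returned, and I didn't re-measure the bystanders at the end.

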